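# Seat the board carrier and poise the test tweezers over its strips

## Robot

A 6-joint arm with a two-finger parallel gripper is mounted at the origin on the work surface. World frame = base frame: x ahead of the robot, y to its left, z up, the work surface at z = 0. Lengths are in m, angles in rad, forces in N, time in s.
With the tool pointing down it reaches from about 0.275 to 0.85 m from the base axis. Payload 19 kg.
Tool frame: the origin (TCP) lies on the centre line of the jaws, within the pads' length; the fingertips stand 19 mm ahead of it and the grasp point (between the pads) is the TCP; z points along the fingers, y is the line along which they close (so a half turn about z gives the same grasp; the last joint's range is limited). The gripper opens to 85 mm and grips with 20 to 120 N. Pads are 22 mm wide; open, the fingers measure 114 mm over their backs; the gripper's body (76 mm by 85 mm) begins 54 mm behind the grasp point. The pads swing forward as they close: fully open they stand 13 mm farther back than shut.
Start: joints at [1.126, 0.15, 1.437, -0, 1.554, -0.134], TCP at [0.176, 0.547, 0.25] pointing down, gripper open.
Joint ranges: [-2.8, 2.8], [-0.68, 2.1], [0.12, 2.68], [-1.39, 4.53], [0.16, 2.79], [-2.81, 2.81]. Speed limits (rad/s): [1.89, 1.89, 2.22, 3.01, 3.01, 3.01].

## Interface

Orientations are given as a 3x3 rotation matrix whose columns are the frame's x, y, z axes.
In Python, from station import arm gives the robot as it stands.
- The arm moves only by the shell command python3 -m inch 'ROWS' [OPENING] [FORCE]. ROWS is JSON, a list of rows, each a list of 6 numbers: the shift along the tool's x, y, z in mm, then the turn, a rotation vector about the tool's x, y, z in degrees. In form: [[x, y, z, rx, ry, rz], ...]. A call has exactly 8 rows; each row shifts and turns the commanded pose from where the row before left it, along the tool's axes as they then stand; what a row does not reach is not made up. A row lasts 1/10 s, in which the tool goes at most 50 mm and 8.59 degrees, less where a joint would pass 70% of its speed; a pose out of reach is approached as far as the arm can. A call is refused whole if a number of a shift passes 50 or a number of a turn 8.59, either way. A call with a gripper value outside its range is refused whole. OPENING is the opening, from 0 (shut) to 1 (fully open), set as the call begins (- or left out, the last holds). The fingers move at their own pace and stop on an object; FORCE is the grip in N (left out, the last holds). Time passes only in rows, so rows that do not move let the fingers close, or fill a call up. It gives the time, the measured TCP pose, the force, the opening and the grip force at its end, in the units of the state.
- arm.observe(): the state, without advancing time (a new reading comes with each control period).
- arm.get_image(name): name is "scene" or "top" or "wrist"; returns the picture (480x640x3 uint8, blue, green, red); there is no depth.
- arm.get_calibration(name): a dict with "camera_matrix" (3x3 intrinsics, pixels), "dist" ([k1, k2, p1, p2, k3] as OpenCV has them; the pictures are not rectified), "R" (3x3) and "t" (3): a world point X has camera coordinates R X + t. Camera axes: x right, y down, z forward; pixel columns grow to the right and rows downward; lengths in m; the calibration is good to about 2 mm. A picture is of the moment at which its call begins: read the wrist's pose just before it. get_calibration takes no time and is no camera call; for the wrist camera it gives the pose at the moment of the call.
- arm.hand_in(): hands the job in; it is judged then, once.
The state is a dict: "time": time; "joints": joint angles; "joint_vel": joint speeds; "joint_torque": joint torques, N m; "ee_pos": TCP position; "eef_rot": TCP orientation; "contact_force": force on the tool from outside, world axes, zero at the start; "torque": the same for the moment, N m; "opening": finger opening in m; "gripper_force": force on a finger pad.
Only numpy, scipy, OpenCV 4.12 (cv2) and the standard library are available. Lean on these libraries where they do the work, as an engineer would, in place of code of your own. Each camera call takes 0.05 s, during which the arm holds its last target. There are 200 camera calls.

## Task

Seat the board carrier flat and square in the pocket of the aluminium fixture and let go of it. Then pick the sprung tweezers up off their rest, squeeze them until their points are 13 mm apart, the spacing marked by the two bright strips on the carrier's board, and hold them steady with one point over the middle of each strip, about 1 cm above the board and touching nothing. Finish while still holding the tweezers there at that gap, and leave everything else on the bench where it is.

Things in the scene. Friction and masses are not known exactly. Their poses are not given: they have to be found in the camera images.
- carrier_mid (a point): centre, half-way up, of the loose board carrier: a black block 46 (its x) x 34 (its y) x 18 mm high (z up), 35 to 70 g, with a dark green circuit board as its top; it starts flat on the bench. It fits the pocket either way round. Held by its upper 8 mm or so, it can be let down into the pocket with the fingers clear of the fixture
- strip_a (a point): centre of one bright metal contact strip on top of the carrier, 6.5 mm to the +y side of the carrier's middle; the strip is 14 mm long (carrier x) and 4 mm wide
- strip_b (a point): centre of the other strip, 6.5 mm to the -y side: the strips are 13 mm apart, centre to centre
- pocket (a point): centre of the floor of the pocket in the fixture, 8 mm above the bench; z up. The fixture is an aluminium plate 92 (x) x 76 (y) x 14 mm high, fixed; the pocket is 48.5 (x) x 36.5 mm (y), 6 mm deep, with a 3 mm chamfer round its mouth. A seated carrier stands 12 mm proud of the plate, with its centre 9 mm above this point and its board 18 mm above it
- tweezers_mid (a point): middle of the loose steel tweezers, midway between the two black finger plates, half-way up the blades; x towards the points, y across (the squeezing direction), z up. Plates 26 mm long, 10 mm high, 35 mm over their outer faces when free, 26 mm when the points are 13 mm apart: each mm of squeeze closes the points by about 2 mm. They lie level on the rest, undersides 40 mm above the bench
- tip_l (a point): centre of the end of the left (+y) tweezer point, a rod 2.4 mm thick, 75 mm ahead of the middle of the tweezers and 14 mm below it; the points are about 31 mm apart when free and shut if squeezed hard. The spring pushes back at the finger plates with 1.3 N when free, about 4 N with the points 13 mm apart
- tip_r (a point): centre of the end of the right (-y) tweezer point, a mirror image. The tweezers are 164 mm long, their heel reaching 89 mm behind their middle, weigh about 50 g and balance near their middle
- rest: fixed tweezer rest: a dark base plate 130 (x) x 50 x 6 mm with two grey cross bars 40 mm high and 12 mm thick, one 50 mm behind and one 42 mm in front of the middle of the tweezers, up to 56 mm long across (y); fingers have free room between the bars. Origin at the centre of its underside
- solder_reel: metal reel standing on end, 56 mm across, 36 mm high; origin at the centre of its underside
- flux_bottle: white bottle, 40 mm across, 95 mm high; origin at the centre of its underside
- round_tin: closed brass tin, 68 mm across, 30 mm high; origin at the centre of its underside
- screwdriver: screwdriver lying near the robot, 150 mm long along its own x; a bystander
- parts_tray: small grey divided tray, 60 x 45 x 14 mm; origin at the centre of its underside
- relay: plain black block (a relay), 28 x 20 x 16 mm, nothing on its top; origin at the centre of its underside

How it is judged:
On the way, in this order (a step that is already met when the one before it is completed fails the run):
1. the carrier is seated flat and square in the pocket and let go (horizontal distance between carrier_mid and pocket below 0.003 m and z of carrier_mid in the frame of pocket below 0.011 m and angle between the x axis of carrier_mid and the x axis of pocket, either way round below 0.08 rad and angle between carrier_mid's own z axis and vertical below 0.05 rad and contact force between carrier and the fingers below 0.05 N), for 0.2 s.
2. the tweezers are lifted off the rest by the fingers (height (world z) of tweezers_mid above 0.055 m and contact force between tweezers and the fingers above 0.5 N and contact force between tweezers and rest below 0.05 N), for 0.2 s.
At the end, for the whole second after the job is handed in: Carrier in the pocket (centre 3 mm, height 2 mm, square 0.08 rad, level 0.05 rad), untouched; the fingers hold the tweezers, on nothing else and still; points 9.5 to 16.5 mm apart, each within 7.5 mm horizontally of its own strip's centre (either way round), 2 to 25 mm above the board (all of step 1 and distance between tip_l and tip_r between 0.0095 and 0.0165 m and ((horizontal distance between tip_l and strip_a below 0.0075 m and horizontal distance between tip_r and strip_b below 0.0075 m) or (horizontal distance between tip_l and strip_b below 0.0075 m and horizontal distance between tip_r and strip_a below 0.0075 m)) and z of tip_l in the frame of pocket between 0.02 and 0.043 m and z of tip_r in the frame of pocket between 0.02 and 0.043 m and contact force between tweezers and the fingers above 0.5 N and contact force between tweezers and carrier below 0.05 N and contact force between tweezers and rest below 0.05 N and linear speed of tweezers below 0.02 m/s); the arm keeps its last pose, push and grip.
It fails at once if a bystander is pushed more than 30 mm from its place (distance of any of solder_reel, flux_bottle, round_tin, screwdriver, parts_tray, relay from where it was at the start of the episode above 0.03 m).
It also fails if it takes over 58 s, if anything falls off the work surface, if the arm or the gripper's body presses on something with over 40 N, if the wrist force passes 120 N, or if a joint passes its speed limit or range.

## Working session

There is one attempt and no reset: what is moved stays moved. The work goes in short steps, Python scripts to look and compute and a shell command to move; the robot and the scene stay as the last step left them, time stands still between calls to the robot, and variables do not carry over. Pictures are saved under pics/ and viewed, at most 10 in all, crops included, and the job is handed in when it is done.

```bash
ls; mkdir -p pics; python3 - <<'E'
from station import arm
import cv2,numpy as np
s=arm.observe(); print(s['time'],s['ee_pos'],s['eef_rot'],s['opening'])
for n in ("top","scene"):
    im=arm.get_image(n); cv2.imwrite(f'pics/{n}0.png',im)
    c=arm.get_calibration(n); print(n,c)
E
```

```text
pics
0.0 [0.17575563 0.5472412  0.24970622] [[-9.52105720e-01  3.05768556e-01 -5.35935795e-04]
 [ 3.05768973e-01  9.52105128e-01 -1.07770418e-03]
 [ 1.80739169e-04 -1.18996085e-03 -9.99999276e-01]] 0.08536427283431124
top {'camera_matrix': array([[550.04072419,   0.        , 321.17821003],
       [  0.        , 550.04072419, 238.32120785],
       [  0.        ,   0.        ,   1.        ]]), 'dist': array([0.0525417, 0.       , 0.       , 0.       , 0.       ]), 'R': array([[ 0.02981556, -0.99951668, -0.00880045],
       [-0.98806338, -0.02814039, -0.15145586],
       [ 0.15113501,  0.01321115, -0.98842485]]), 't': array([-0.01675008,  0.57899057,  1.13274039])}
scene {'camera_matrix': array([[591.17835256,   0.        , 318.85871782],
       [  0.        , 591.17835256, 246.45406223],
       [  0.        ,   0.        ,   1.        ]]), 'dist': array([-0.15611802,  0.        ,  0.        ,  0.        ,  0.        ]), 'R': array([[ 0.46637062,  0.88454564,  0.00880111],
       [ 0.67260611, -0.34812971, -0.65299826],
       [-0.57454284,  0.31045889, -0.75730827]]), 't': array([-0.24217563, -0.32980684,  1.48494698])}
```

View pics/top0.png

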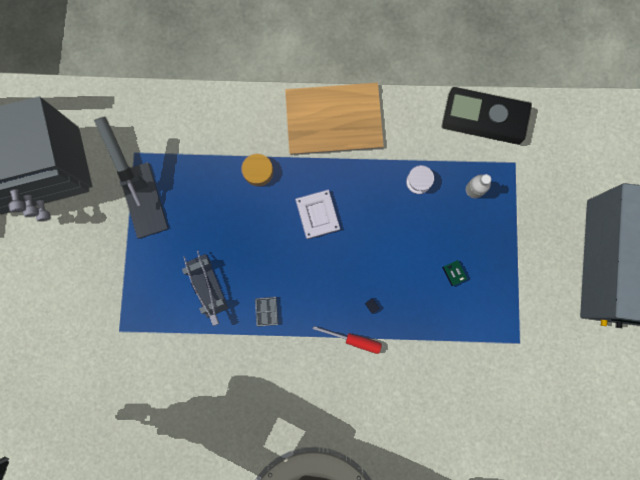

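View pics/scene0.png

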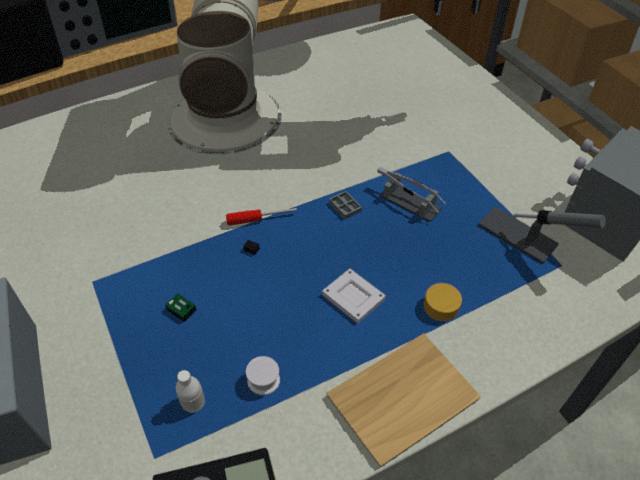

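Top view: carrier at about (456,273), fixture (318,214), tweezers on the rest at (205,287) with points toward the upper left, tray (266,311), tin (257,170), relay (373,305). The scene view agrees.

```bash
cat > h.py <<'E'
from station import arm
import cv2,numpy as np
def ray(c,uv):
    uv=np.array(uv,float).reshape(-1,1,2)
    p=cv2.undistortPoints(uv,c['camera_matrix'],np.array(c['dist'])).reshape(-1,2)
    d=np.c_[p,np.ones(len(p))]@c['R']; o=-c['R'].T@c['t']; return o,d
def plane(c,uv,z):
    o,d=ray(c,uv); return o+d*((z-o[2])/d[:,2])[:,None]
def proj(c,X):
    X=np.array(X,float).reshape(-1,3)
    return cv2.projectPoints(X,cv2.Rodrigues(c['R'])[0],c['t'],c['camera_matrix'],np.array(c['dist']))[0].reshape(-1,2)
def rect(P): # metric min area rect: centre, size, angle deg of long side
    (cx,cy),(w,h),a=cv2.minAreaRect((P[:,:2]*1000).astype(np.float32))
    if w<h: w,h,a=h,w,a+90
    return np.round([cx,cy,w,h,(a+90)%180-90],1)
def biggest(m,n=1):
    cs=cv2.findContours(m,cv2.RETR_EXTERNAL,cv2.CHAIN_APPROX_NONE)[0]
    return sorted(cs,key=cv2.contourArea)[::-1][:n]
def togo(x,y,z,yaw=None):
    "mm shift along tool axes to a world point (m) and turn about tool z to bring tool y to direction yaw (deg)"
    s=arm.observe();R=np.array(s['eef_rot']);d=np.array([x,y,z])-s['ee_pos']
    print('t',round(s['time'],2),'tcp',np.round(s['ee_pos'],4),'y-dir',round(np.degrees(np.arctan2(R[1,1],R[0,1])),2),'q6',round(s['joints'][5],2),'tilt',np.round(R[2,:2],4))
    print('world mm',np.round(d*1000,1),'tool mm',np.round(R.T@d*1000,1))
    if yaw is not None:
        a=np.degrees(np.arctan2(R[1,1],R[0,1])); t=(yaw-a+90)%180-90
        print('world turn',round(t,2),' tool rz',round(-t,2))
E
python3 - <<'E'
from h import *
im=cv2.imread('pics/top0.png');c=arm.get_calibration('top')
hsv=cv2.cvtColor(im,cv2.COLOR_BGR2HSV)
x=im[255:295,435:480]
cv2.imwrite('pics/crop.png',np.hstack([cv2.resize(im[240:310,420:490],(400,400)),cv2.resize(im[240:335,165:260],(400,400))]))
g=cv2.inRange(hsv,(50,60,20),(90,255,255)); g[:240]=0;g[:,:420]=0
g[310:]=0;g[:,490:]=0
k=biggest(g)[0].reshape(-1,2); print('carrier',rect(plane(c,k,.018)))
f=cv2.inRange(hsv,(0,0,120),(180,70,255)); q=np.zeros_like(f); q[180:250,285:350]=f[180:250,285:350]
k=biggest(q)[0].reshape(-1,2); print('fixture',rect(plane(c,k,.014)))
for n,(u,z) in dict(tin=((257,168),.03),reel=((421,180),.036),bottle=((476,192),0),tray=((266,311),.01),relay=((373,305),.016),tip1=((187,256),.03),tip2=((204,254),.03),heel=((214,321),.045),rest=((206,287),.006)).items(): print(n,np.round(plane(c,[u],z)[0]*1000))
E
```

```text
carrier [ 517.1 -289.9   44.3   34.    26.4]
fixture [639.   11.   93.7  77.9  17.5]
tin [734. 147.  30.]
reel [ 715. -214.   36.]
bottle [ 700. -342.    0.]
tray [423. 115.  10.]
relay [ 442. -115.   16.]
tip1 [535. 288.  30.]
tip2 [540. 252.  30.]
heel [398. 218.  45.]
rest [471. 248.   6.]
```

View pics/crop.png

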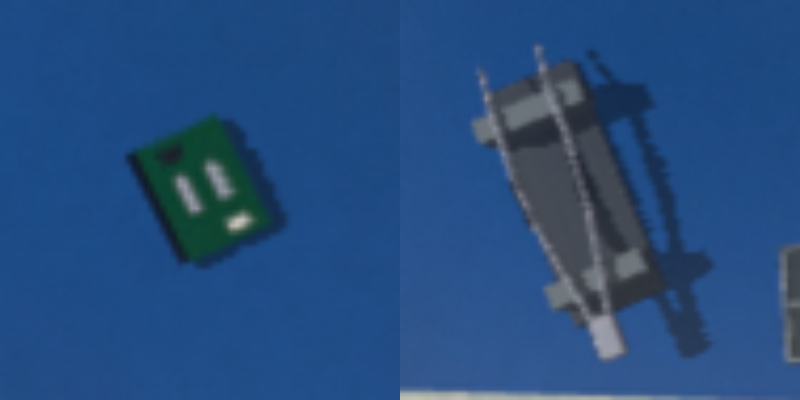

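Crop: carrier with long side at about 26°, strips along it. Tweezers' points lead up-left (+x), heel lower right.

```bash
cat >> h.py <<'E'
def arc(x,y,z,yaw,n):
    "n equal rows (tool mm, rz deg) that reach the point and yaw (deg, exact, not mod 180) of tool y"
    s=arm.observe();R=np.array(s['eef_rot']);D=R.T@(np.array([x,y,z])-s['ee_pos'])*1000
    a=np.degrees(np.arctan2(R[1,1],R[0,1])); r=-(yaw-a)/n
    M=sum(cv2.Rodrigues(np.array([0,0,np.radians(r*k)]))[0] for k in range(n)); d=np.linalg.solve(M,D)
    p=np.array(s['ee_pos']);Q=R;path=[]
    for k in range(n): p=p+Q@d/1000;Q=Q@cv2.Rodrigues(np.array([0,0,np.radians(r)]))[0];path.append(p)
    print('row',np.round(d,1),'rz',round(r,2),'path',np.round(path[n//4],2),np.round(path[n//2],2),np.round(path[3*n//4],2))
E
python3 - <<'E'
from h import *
arc(.517,-.29,.18,-63.6,24)
arc(.517,-.29,.18,-63.6,32)
print(arm.get_calibration('wrist'))
E
```

```text
row [-46.5  12.5   2.9] rz 5.66 path [0.49 0.44 0.23] [0.64 0.2  0.21] [ 0.64 -0.09  0.19]
row [-34.8   9.8   2.2] rz 4.24 path [0.48 0.44 0.23] [0.64 0.21 0.21] [ 0.65 -0.08  0.2 ]
{'camera_matrix': array([[397.17856784,   0.        , 323.36865085],
       [  0.        , 397.17856784, 232.8706951 ],
       [  0.        ,   0.        ,   1.        ]]), 'dist': array([0.01575367, 0.        , 0.        , 0.        , 0.        ]), 'R': array([[ 0.30577809,  0.95210211, -0.00115508],
       [ 0.91540777, -0.2936593 ,  0.27530498],
       [ 0.26177926, -0.0852396 , -0.96135625]]), 't': array([-0.57387985, -0.03533116,  0.37834712])}
```

```bash
R='[-46.5,12.5,2.9,0,0,5.66]'
python3 -m inch '[[-46.5,12.5,2.9,0,0,5.66],[-46.5,12.5,2.9,0,0,5.66],[-46.5,12.5,2.9,0,0,5.66],[-46.5,12.5,2.9,0,0,5.66],[-46.5,12.5,2.9,0,0,5.66],[-46.5,12.5,2.9,0,0,5.66],[-46.5,12.5,2.9,0,0,5.66],[-46.5,12.5,2.9,0,0,5.66]]' 1
python3 -m inch '[[-46.5,12.5,2.9,0,0,5.66],[-46.5,12.5,2.9,0,0,5.66],[-46.5,12.5,2.9,0,0,5.66],[-46.5,12.5,2.9,0,0,5.66],[-46.5,12.5,2.9,0,0,5.66],[-46.5,12.5,2.9,0,0,5.66],[-46.5,12.5,2.9,0,0,5.66],[-46.5,12.5,2.9,0,0,5.66]]'
python3 -m inch '[[-46.5,12.5,2.9,0,0,5.66],[-46.5,12.5,2.9,0,0,5.66],[-46.5,12.5,2.9,0,0,5.66],[-46.5,12.5,2.9,0,0,5.66],[-46.5,12.5,2.9,0,0,5.66],[-46.5,12.5,2.9,0,0,5.66],[-46.5,12.5,2.9,0,0,5.66],[-46.5,12.5,2.9,0,0,5.66]]'
python3 - <<'E'
from h import *
togo(.517,-.29,.18,-63.6)
E
```

```text
time: 0.9
ee_pos: [0.524, 0.402, 0.2263]
eef_rot: [[-0.449, 0.893, -0.001], [0.893, 0.449, -0.0], [-0.0, -0.001, -1.0]]
contact_force: [0.1, 0.6, 0.2]
opening: 0.0856
gripper_force: 0.0
time: 1.7
ee_pos: [0.6642, 0.0536, 0.2031]
eef_rot: [[0.319, 0.948, -0.001], [0.948, -0.319, -0.0], [-0.0, -0.001, -1.0]]
contact_force: [0.3, 0.0, -0.7]
opening: 0.0849
gripper_force: 0.0
time: 2.5
ee_pos: [0.5152, -0.2911, 0.1802]
eef_rot: [[0.898, 0.44, -0.0], [0.44, -0.898, 0.0], [-0.0, -0.0, -1.0]]
contact_force: [0.6, -0.1, -0.1]
opening: 0.0855
gripper_force: 0.0
t 2.5 tcp [ 0.5152 -0.2911  0.1802] y-dir -63.89 q6 0.47 tilt [-0.0004 -0.0004]
world mm [ 1.8  1.1 -0.2] tool mm [ 2.1 -0.2  0.2]
world turn 0.29  tool rz -0.29
```

Excellent tracking. Look with the wrist camera.

```bash
cat > car.py <<'E'
from h import *
import sys
c=arm.get_calibration('wrist');im=arm.get_image('wrist');cv2.imwrite(f'pics/{sys.argv[1]}.png',im)
hsv=cv2.cvtColor(im,cv2.COLOR_BGR2HSV);z=float(sys.argv[2])
g=cv2.inRange(hsv,(45,60,20),(90,255,255));k=biggest(g)[0].reshape(-1,2);print(len(k),cv2.boundingRect(k));r=rect(plane(c,k,z));print('green',r)
E
python3 car.py w1 .018
```

```text
206 (301, 185, 46, 61)
green [ 515.9 -291.3   45.7   33.1   26.6]
```

View pics/w1.png

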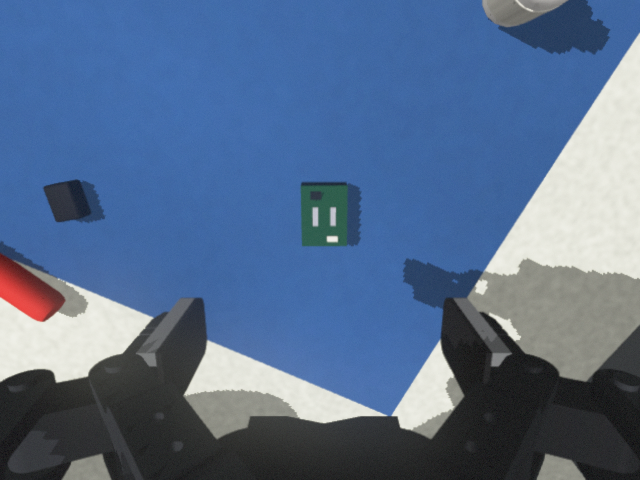

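Carrier at (324,214) px → (515.9, −291.3) mm, 26.6°; gripper is aligned. Descend 152 mm and grip.

```bash
python3 -m inch '[[0.5,0.5,26,0,0,0],[0,0,26,0,0,0],[0,0,26,0,0,0],[0,0,26,0,0,0],[0,0,20,0,0,0],[0,0,14,0,0,0],[0,0,10,0,0,0],[0,0,4,0,0,0]]'
python3 -m inch '[[0,0,0,0,0,0],[0,0,0,0,0,0],[0,0,0,0,0,0],[0,0,0,0,0,0],[0,0,0,0,0,0],[0,0,0,0,0,0],[0,0,0,0,0,0],[0,0,0,0,0,0]]' 0 30
python3 -m inch '[[0,0,-10,0,0,0],[0,0,-20,0,0,0],[0,0,-20,0,0,0],[0,0,-20,0,0,0],[0,0,-20,0,0,0],[0,0,-10,0,0,0],[0,0,0,0,0,0],[0,0,0,0,0,0]]'
python3 car.py w2 .116
python3 - <<'E'
from h import *
arc(.600,.0,.16,-72.5,8)
arc(.600,.0,.16,-72.5,16)
E
```

```text
time: 3.35
ee_pos: [0.5171, -0.2897, 0.028]
eef_rot: [[0.896, 0.444, -0.001], [0.444, -0.896, 0.0], [-0.0, -0.001, -1.0]]
contact_force: [-0.2, 0.3, -0.3]
opening: 0.0855
gripper_force: 0.0
time: 4.15
ee_pos: [0.5175, -0.2901, 0.0296]
eef_rot: [[0.896, 0.444, 0.001], [0.444, -0.896, -0.001], [0.0, 0.001, -1.0]]
contact_force: [-1.0, 0.4, 6.4]
opening: 0.0334
gripper_force: 29.9
time: 4.95
ee_pos: [0.517, -0.2897, 0.1282]
eef_rot: [[0.896, 0.444, -0.0], [0.444, -0.896, 0.0], [-0.0, -0.0, -1.0]]
contact_force: [-1.0, 0.9, -0.5]
opening: 0.0332
gripper_force: 30.2
392 (277, 259, 94, 111)
green [ 515.3 -291.    45.8   34.2   26.4]
row [ 23.5 -29.5  -4. ] rz 1.11 path [ 0.54 -0.18  0.14] [ 0.56 -0.11  0.15] [ 0.59 -0.04  0.16]
row [ 11.7 -14.8  -2. ] rz 0.55 path [ 0.54 -0.2   0.14] [ 0.56 -0.13  0.15] [ 0.58 -0.05  0.15]
```

View pics/w2.png

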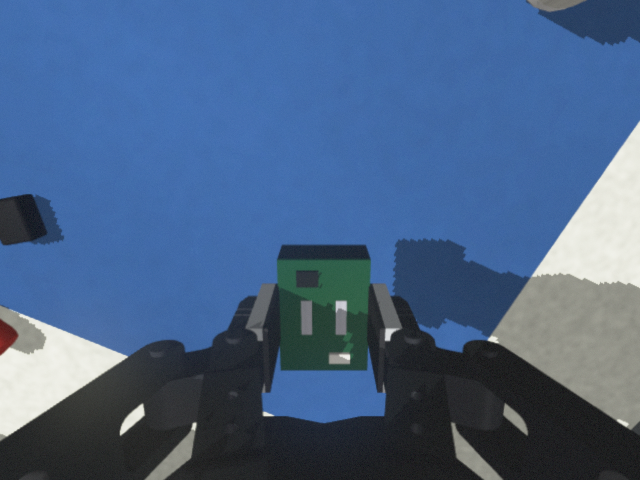

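Carrier held square between the pads (board at px 277–370, 259–370), offset about −2.1 mm in tool x. Go back from the pocket to view it.

```bash
python3 - <<'E'
from h import *
arc(.580,-.007,.17,-72.5,8)
E
```

```text
row [ 20.8 -29.7  -5.3] rz 1.11 path [ 0.54 -0.18  0.14] [ 0.55 -0.11  0.15] [ 0.57 -0.04  0.16]
```

```bash
python3 -m inch '[[20.8,-29.7,-5.3,0,0,1.11],[20.8,-29.7,-5.3,0,0,1.11],[20.8,-29.7,-5.3,0,0,1.11],[20.8,-29.7,-5.3,0,0,1.11],[20.8,-29.7,-5.3,0,0,1.11],[20.8,-29.7,-5.3,0,0,1.11],[20.8,-29.7,-5.3,0,0,1.11],[20.8,-29.7,-5.3,0,0,1.11]]'
python3 -m inch '[[0,0,0,0,0,0],[0,0,0,0,0,0],[0,0,0,0,0,0],[0,0,0,0,0,0],[0,0,0,0,0,0],[0,0,0,0,0,0],[0,0,0,0,0,0],[0,0,0,0,0,0]]'
cat > fix.py <<'E'
from h import *
c=arm.get_calibration('wrist');im=arm.get_image('wrist');cv2.imwrite('pics/w3.png',im)
togo(.58,-.007,.17,-72.5)
hsv=cv2.cvtColor(im,cv2.COLOR_BGR2HSV)
f=cv2.inRange(hsv,(0,0,100),(180,80,255))
ctr=proj(c,[[.639,.011,.014]])[0];print('expect',ctr)
n,l,st,ce=cv2.connectedComponentsWithStats(f)
for i in range(1,n):
    if st[i,4]>1500:print(i,st[i],ce[i])
# outer plate
i=max(range(1,n),key=lambda i:st[i,4]*(np.linalg.norm(ce[i]-ctr)<40))
m=(l==i).astype(np.uint8)*255;k=biggest(m)[0].reshape(-1,2);print('plate',rect(plane(c,k,.014)))
# hue view
cv2.imwrite('pics/w3c.png',cv2.resize(im[int(ctr[1])-100:int(ctr[1])+100,int(ctr[0])-100:int(ctr[0])+100],(600,600),interpolation=cv2.INTER_CUBIC))
g=cv2.inRange(hsv,(45,60,20),(90,255,255));print('green',rect(plane(c,biggest(g)[0].reshape(-1,2),.17-.0296+.018)))
E
python3 fix.py
```

```text
time: 5.8
ee_pos: [0.58, -0.0054, 0.1702]
eef_rot: [[0.954, 0.3, -0.002], [0.3, -0.954, 0.0], [-0.001, -0.001, -1.0]]
contact_force: [1.2, -0.0, -0.5]
opening: 0.0332
gripper_force: 30.2
time: 6.6
ee_pos: [0.5801, -0.0071, 0.1711]
eef_rot: [[0.954, 0.3, -0.0], [0.3, -0.954, -0.0], [-0.0, 0.0, -1.0]]
contact_force: [-0.5, 0.9, 0.3]
opening: 0.033
gripper_force: 30.2
t 6.65 tcp [ 0.5801 -0.0071  0.1711] y-dir -72.53 q6 1.12 tilt [-0.      0.0001]
world mm [-0.1  0.1 -1.1] tool mm [-0.1 -0.1  1.1]
world turn 0.03  tool rz -0.03
expect [323.41741394 130.52025659]
2 [  266    60   118   141 15837] [324.46839679 129.19435499]
27 [   0  370   79   71 2911] [ 26.32875301 399.4349021 ]
plate [637.4   9.6  92.5  77.1  17.5]
green [578.1  -8.2  46.   34.4  17.4]
```

View pics/w3c.png

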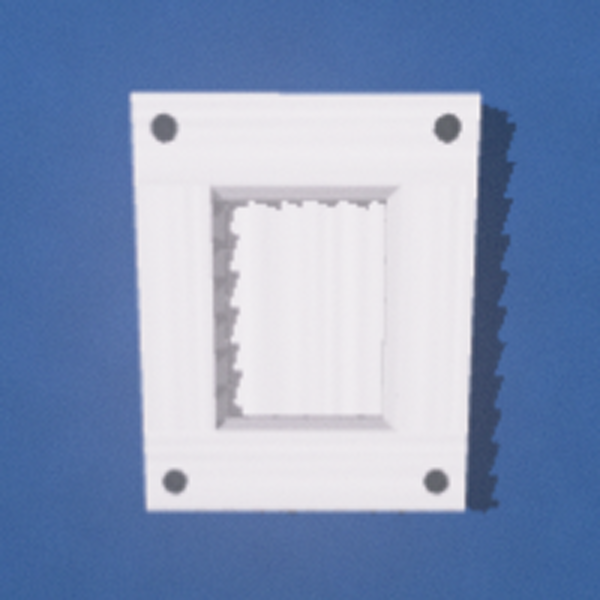

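Plate centre (637.4, 9.6) mm, 17.5°, pocket mouth centred in it (crop 212–400 × 185–430). Target TCP is (639.4, 10.7).

```bash
python3 -m inch '[[25,0.8,0,0,0,0],[25,0,10,0,0,0],[11.9,0,20,0,0,0],[0,0,25,0,0,0],[0,0,25,0,0,0],[0,0,20,0,0,0],[0,0,11,0,0,0],[0,0,5,0,0,0]]'
cat > fix2.py <<'E'
from h import *
import sys
c=arm.get_calibration('wrist');im=arm.get_image('wrist');cv2.imwrite(f'pics/{sys.argv[1]}.png',im)
togo(.6394,.0107,.0376,-72.5)
s=arm.observe()
hsv=cv2.cvtColor(im,cv2.COLOR_BGR2HSV)
g=cv2.inRange(hsv,(45,60,20),(90,255,255));print('green',rect(plane(c,biggest(g)[0].reshape(-1,2),s['ee_pos'][2]-.0296+.018)))
print('pocket mouth px (54.5x42.5 at 14mm)');a=np.radians(17.5);ux=np.array([np.cos(a),np.sin(a),0]);uy=np.array([-np.sin(a),np.cos(a),0])
o=np.array([.6374,.0096,.014])
print(np.round(proj(c,[o+i*.046*ux+j*.038*uy for i in(-1,1) for j in (-1,1)])).tolist())
E
python3 fix2.py w4
```

```text
time: 7.45
ee_pos: [0.6392, 0.0109, 0.0542]
eef_rot: [[0.954, 0.3, -0.001], [0.3, -0.954, 0.0], [-0.001, -0.0, -1.0]]
contact_force: [0.4, 0.2, -0.9]
opening: 0.0333
gripper_force: 30.2
t 7.5 tcp [0.6392 0.0108 0.0542] y-dir -72.53 q6 1.16 tilt [-0.001  -0.0003]
world mm [  0.2  -0.1 -16.6] tool mm [ 0.2  0.2 16.6]
world turn 0.03  tool rz -0.03
green [637.4   9.9  45.2  33.4  17.5]
pocket mouth px (54.5x42.5 at 14mm)
[[404.0, 375.0], [244.0, 375.0], [416.0, 183.0], [232.0, 183.0]]
```

View pics/w4.png

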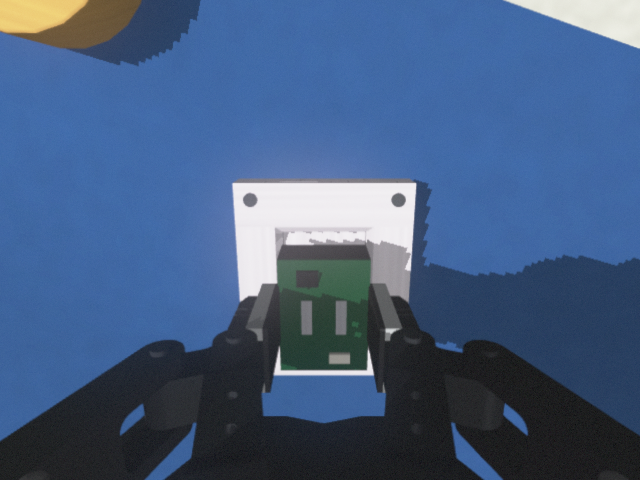

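Plate corners (234,183),(415,183) agree with the projection; carrier is centred above the mouth. Lower.

```bash
python3 -m inch '[[0.2,0.2,3,0,0,0],[0,0,3,0,0,0],[0,0,3,0,0,0],[0,0,3,0,0,0],[0,0,2,0,0,0],[0,0,2,0,0,0],[0,0,0.5,0,0,0],[0,0,0,0,0,0]]'
python3 fix2.py w5
```

```text
time: 8.3
ee_pos: [0.6397, 0.0107, 0.0386]
eef_rot: [[0.954, 0.3, -0.0], [0.3, -0.954, -0.0], [-0.0, 0.0, -1.0]]
contact_force: [-0.8, 0.3, -1.0]
opening: 0.0329
gripper_force: 30.2
t 8.35 tcp [0.6397 0.0107 0.0387] y-dir -72.53 q6 1.16 tilt [0.0001 0.0001]
world mm [-0.3 -0.  -1.1] tool mm [-0.3 -0.1  1.1]
world turn 0.03  tool rz -0.03
green [638.1   9.7  45.1  33.3  17.5]
pocket mouth px (54.5x42.5 at 14mm)
[[410.0, 399.0], [237.0, 399.0], [425.0, 191.0], [222.0, 191.0]]
```

```bash
python3 -m inch '[[0,0,0.6,0,0,0],[0,0,0.6,0,0,0],[0,0,0,0,0,0],[0,0,0,0,0,0],[0,0,0,0,0,0],[0,0,0,0,0,0],[0,0,0,0,0,0],[0,0,0,0,0,0]]'
python3 -m inch '[[0,0,0,0,0,0],[0,0,0,0,0,0],[0,0,0,0,0,0],[0,0,0,0,0,0],[0,0,0,0,0,0],[0,0,0,0,0,0],[0,0,-5,0,0,0],[0,0,-10,0,0,0]]' 1
python3 -m inch '[[0,0,-15,0,0,0],[0,0,-20,0,0,0],[0,0,-20,0,0,0],[0,0,-20,0,0,0],[0,0,-20,0,0,0],[0,0,-15,0,0,0],[0,0,0,0,0,0],[0,0,0,0,0,0]]'
python3 car.py w6 .026
python3 - <<'E'
from h import *
c=arm.get_calibration('wrist');im=cv2.imread('pics/w6.png');hsv=cv2.cvtColor(im,cv2.COLOR_BGR2HSV)
f=cv2.inRange(hsv,(0,0,100),(180,80,255));k=biggest(f,3)
for q in k: print('white',rect(plane(c,q.reshape(-1,2),.014)))
p=proj(c,[[.6374,.0096,.026]])[0].astype(int);cv2.imwrite('pics/w6c.png',cv2.resize(im[p[1]-90:p[1]+90,p[0]-90:p[0]+90],(540,540)))
arc(.46,.23,.20,-69.5,8); arc(.46,.23,.20,-69.5,16)
E
```

```text
time: 9.15
ee_pos: [0.6398, 0.0107, 0.0376]
eef_rot: [[0.954, 0.3, 0.0], [0.3, -0.954, -0.0], [0.0, 0.0, -1.0]]
contact_force: [-1.5, 1.1, 5.2]
opening: 0.0333
gripper_force: 30.8
time: 9.95
ee_pos: [0.6394, 0.0107, 0.0524]
eef_rot: [[0.954, 0.3, -0.001], [0.3, -0.954, 0.0], [-0.001, -0.0, -1.0]]
contact_force: [0.2, -0.0, 0.7]
opening: 0.0853
gripper_force: 0.0
time: 10.75
ee_pos: [0.6396, 0.0107, 0.1624]
eef_rot: [[0.954, 0.3, 0.0], [0.3, -0.954, -0.0], [0.0, 0.0, -1.0]]
contact_force: [-0.6, 1.5, -0.6]
opening: 0.0854
gripper_force: 0.0
263 (300, 197, 49, 63)
green [637.7   9.6  43.7  32.5  17.3]
white [637.5   9.9  93.1  76.9  17.5]
white [795.5 -47.9 233.3  60.3 -90. ]
white [ 709.  -187.2   49.3   17.3   29.9]
row [-12.4 -33.2  -4.8] rz -0.38 path [0.57 0.09 0.18] [0.53 0.15 0.19] [0.48 0.2  0.2 ]
row [ -6.2 -16.6  -2.4] rz -0.19 path [0.58 0.08 0.17] [0.54 0.14 0.18] [0.49 0.19 0.19]
```

View pics/w6c.png

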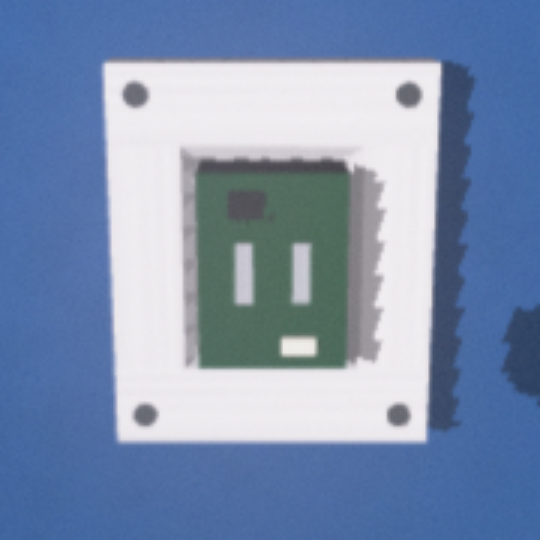

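Carrier sits square in the pocket, centre (637.7, 9.6) mm. Now to the tweezers.

```bash
python3 -m inch '[[-12.4,-33.2,-4.8,0,0,-0.38],[-12.4,-33.2,-4.8,0,0,-0.38],[-12.4,-33.2,-4.8,0,0,-0.38],[-12.4,-33.2,-4.8,0,0,-0.38],[-12.4,-33.2,-4.8,0,0,-0.38],[-12.4,-33.2,-4.8,0,0,-0.38],[-12.4,-33.2,-4.8,0,0,-0.38],[-12.4,-33.2,-4.8,0,0,-0.38]]'
python3 -m inch '[[0,0,0,0,0,0],[0,0,0,0,0,0],[0,0,0,0,0,0],[0,0,0,0,0,0],[0,0,0,0,0,0],[0,0,0,0,0,0],[0,0,0,0,0,0],[0,0,0,0,0,0]]'
python3 - <<'E'
from h import *
c=arm.get_calibration('wrist');im=arm.get_image('wrist');cv2.imwrite('pics/w7.png',im)
togo(.467,.246,.045,-69.5)
p=proj(c,[[.47,.247,.045]])[0].astype(int);print(p)
p=np.maximum(p,130)
y0,x0=p[1]-130,p[0]-130;print('crop origin',x0,y0)
cv2.imwrite('pics/w7c.png',cv2.resize(im[y0:y0+260,x0:x0+260],(598,598),interpolation=cv2.INTER_CUBIC))
E
```

```text
time: 11.6
ee_pos: [0.4588, 0.2309, 0.2]
eef_rot: [[0.937, 0.351, -0.001], [0.351, -0.937, -0.001], [-0.002, -0.0, -1.0]]
contact_force: [0.5, 0.3, -0.3]
opening: 0.0853
gripper_force: 0.0
time: 12.4
ee_pos: [0.4603, 0.2301, 0.2008]
eef_rot: [[0.937, 0.35, -0.0], [0.35, -0.937, -0.0], [-0.0, 0.0, -1.0]]
contact_force: [-0.3, -0.3, 0.9]
opening: 0.0852
gripper_force: 0.0
t 12.45 tcp [0.4602 0.2301 0.2008] y-dir -69.5 q6 1.53 tilt [-0.0001  0.0001]
world mm [   6.8   15.9 -155.8] tool mm [ 11.9 -12.5 155.8]
world turn -0.0  tool rz 0.0
[305 198]
crop origin 175 68
```

View pics/w7c.png

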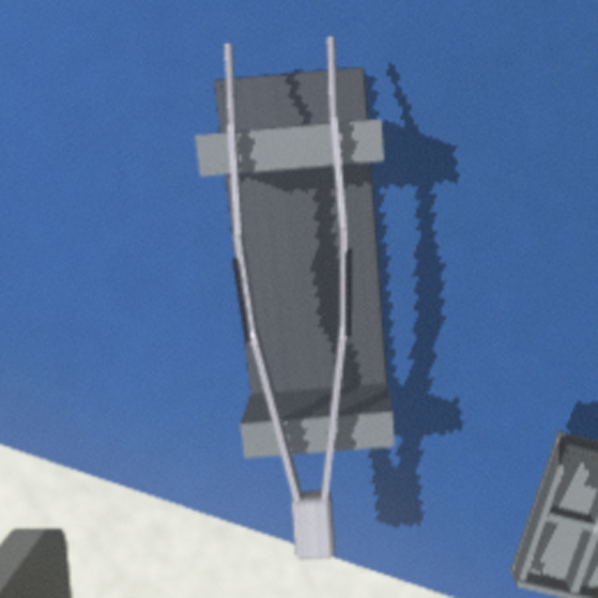

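```bash
python3 - <<'E'
from h import *
c=arm.get_calibration('wrist')
f=lambda q,z:plane(c,np.array(q)/2.3+[175,68],z)*1000
t=f([(228,44),(331,38)],.031);h=f([(313,557)],.048)[0];p=f([(234,258),(246,340),(348,250),(348,335)],.05)
print(t.round(1),h.round(1),p.round(1).tolist())
tm=t.mean(0);d=tm-h;print('gap',np.linalg.norm(t[0]-t[1]),'len',np.linalg.norm(d[:2]),'ang heel-tip',np.degrees(np.arctan2(d[1],d[0])),'tip perp',np.degrees(np.arctan2(*(t[0]-t[1])[[1,0]]))-90)
u=d/np.linalg.norm(d[:2]);print('mid from tip',(tm-75*u)[:2],'from heel',(h+89*u)[:2],'plates',p.mean(0))
# cross bars ends at 40mm
b=f([(196,135),(382,120),(242,424),(391,411)],.040);print('bars',b.round(1).tolist())
m=tm-75*u;a=np.degrees(np.arctan2(d[1],d[0]));togo(m[0]/1000,m[1]/1000,.045,a-90)
E
```

```text
[[532.9 293.3  31. ]
 [545.4 264.9  31. ]] [390.1 213.6  48. ] [[475.8, 270.0, 50.0], [453.1, 258.4, 50.0], [490.1, 238.8, 50.0], [465.6, 229.5, 50.0]]
gap 31.05817388995196 len 162.79061833290473 ang heel-tip 23.745647613985206 tip perp 23.667660029398846
mid from tip [470.4872196  248.91754012] from heel [471.59421752 249.40453049] plates [471.1510245 249.1717375  50.       ]
bars [[505.0, 293.0, 40.0], [528.6, 242.3, 40.0], [423.2, 250.7, 40.0], [444.5, 206.5, 40.0]]
t 12.45 tcp [0.4602 0.2301 0.2008] y-dir -69.5 q6 1.53 tilt [-0.0001  0.0001]
world mm [  10.2   18.8 -155.8] tool mm [ 16.2 -14.1 155.8]
world turn 3.24  tool rz -3.24
```

```bash
python3 -m inch '[[5,-5,0,0,0,-1.1],[5,-5,5,0,0,-1.1],[6,-4,20,0,0,-1.04],[0,0,30,0,0,0],[0,0,25,0,0,0],[0,0,0,0,0,0],[0,0,0,0,0,0],[0,0,0,0,0,0]]'
python3 - <<'E'
from h import *
togo(.471,.2491,.046,-66.3)
E
```

```text
time: 13.25
ee_pos: [0.4706, 0.2495, 0.1222]
eef_rot: [[0.915, 0.403, 0.002], [0.403, -0.915, 0.001], [0.002, 0.0, -1.0]]
contact_force: [0.3, -0.0, -0.1]
opening: 0.0853
gripper_force: 0.0
t 13.25 tcp [0.4706 0.2495 0.1222] y-dir -66.22 q6 1.5 tilt [0.0018 0.0002]
world mm [  0.4  -0.4 -76.2] tool mm [ 0.1  0.5 76.2]
world turn -0.08  tool rz 0.08
```

```bash
python3 -m inch '[[0.1,0.5,15,0,0,0],[0,0,20,0,0,0],[0,0,20,0,0,0],[0,0,12,0,0,0],[0,0,7,0,0,0],[0,0,1.5,0,0,0],[0,0,0,0,0,0],[0,0,0,0,0,0]]'
python3 -m inch '[[0,0,0,0,0,0],[0,0,0,0,0,0],[0,0,0,0,0,0],[0,0,0,0,0,0],[0,0,0,0,0,0],[0,0,0,0,0,0],[0,0,0,0,0,0],[0,0,0,0,0,0]]' 0.37 20
python3 -m inch '[[0,0,0,0,0,0],[0,0,0,0,0,0],[0,0,0,0,0,0],[0,0,0,0,0,0],[0,0,0,0,0,0],[0,0,0,0,0,0],[0,0,0,0,0,0],[0,0,0,0,0,0]]' 0.32
```

```text
time: 14.05
ee_pos: [0.4706, 0.2488, 0.0461]
eef_rot: [[0.915, 0.403, 0.001], [0.403, -0.915, 0.0], [0.001, 0.0, -1.0]]
contact_force: [-0.5, 0.9, 0.0]
opening: 0.0856
gripper_force: 0.0
time: 14.85
ee_pos: [0.4704, 0.2487, 0.0455]
eef_rot: [[0.915, 0.403, 0.0], [0.403, -0.915, 0.0], [0.0, 0.0, -1.0]]
contact_force: [-0.9, -0.2, 4.5]
opening: 0.0316
gripper_force: 3.1
time: 15.65
ee_pos: [0.4704, 0.2487, 0.0455]
eef_rot: [[0.915, 0.403, 0.001], [0.403, -0.915, 0.0], [0.001, 0.0, -1.0]]
contact_force: [0.2, 0.1, 6.4]
opening: 0.0274
gripper_force: 5.0
```

```bash
python3 -m inch '[[0,0,-2,0,0,0],[0,0,-4,0,0,0],[0,0,-8,0,0,0],[0,0,-8,0,0,0],[0,0,-8,0,0,0],[0,0,-8,0,0,0],[0,0,-4,0,0,0],[0,0,-2,0,0,0]]'
python3 -m inch '[[0,0,-5,0,0,0],[0,0,-5,0,0,0],[0,0,-5,0,0,0],[0,0,-5,0,0,0],[0,0,0,0,0,0],[0,0,0,0,0,0],[0,0,0,0,0,0],[0,0,0,0,0,0]]' 0.31
python3 - <<'E'
from h import *
c=arm.get_calibration('wrist');im=arm.get_image('wrist');cv2.imwrite('pics/w8.png',im)
togo(.471,.249,.11)
s=arm.observe();R=np.array(s['eef_rot']);print('expected tips',proj(c,[s['ee_pos']+R@[.075,y,.014] for y in(-.0065,.0065)]))
cv2.imwrite('pics/w8c.png',cv2.resize(im[60:460,120:520],(600,600),interpolation=cv2.INTER_CUBIC))
E
```

```text
time: 16.45
ee_pos: [0.4703, 0.2487, 0.0899]
eef_rot: [[0.915, 0.403, 0.001], [0.403, -0.915, 0.0], [0.001, 0.0, -1.0]]
contact_force: [-0.1, -0.3, -0.4]
opening: 0.0272
gripper_force: 3.2
time: 17.25
ee_pos: [0.4701, 0.2486, 0.109]
eef_rot: [[0.915, 0.403, -0.0], [0.403, -0.915, -0.0], [-0.001, 0.0, -1.0]]
contact_force: [0.8, -0.5, -0.1]
opening: 0.0267
gripper_force: 3.5
t 17.3 tcp [0.4701 0.2486 0.1091] y-dir -66.25 q6 1.5 tilt [-0.0004  0.    ]
world mm [0.9 0.4 0.9] tool mm [ 1.   0.  -0.9]
expected tips [[302.48087086 100.9790504 ]
 [342.23536495 100.9793139 ]]
```

View pics/w8c.png

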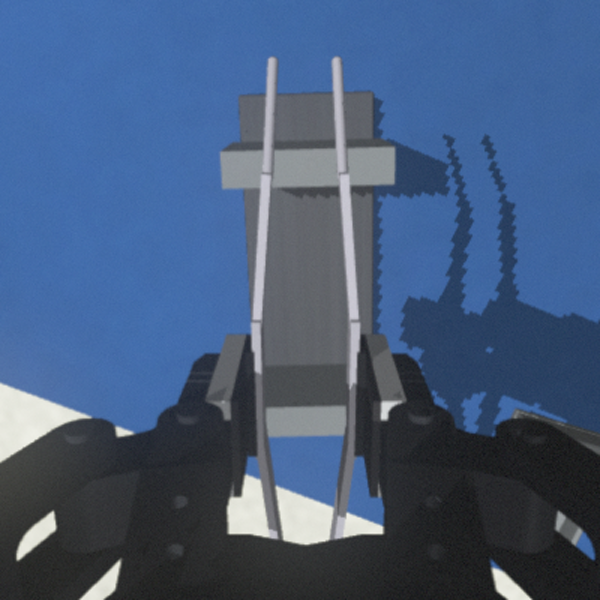

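Tips at about (301,100) and (345,100) px: gap ≈14.2 mm, centred and level as expected. Squeeze slightly more and go.

```bash
python3 - <<'E'
from h import *
c=arm.get_calibration('wrist');s=arm.observe();R=np.array(s['eef_rot']);p=np.array(s['ee_pos'])
t=plane(c,[(301.3,100.5),(344.7,100.5)],p[2]-.014);q=(t-p)@R*1000;print('tips in tool',q.round(1))
a=np.radians(17.5);X=np.array([np.cos(a),np.sin(a)]);Y=np.array([np.sin(a),-np.cos(a)])
o=q.mean(0)/1000;T=np.array([.6376,.0096])-o[0]*X-o[1]*Y;print('tcp',T)
arc(*T,.11,-72.5,16); arc(*T,.11,-72.5,24)
E
```

```text
tips in tool [[75.2 -6.9 14. ]
 [75.2  7.3 14. ]]
tcp [ 0.56584656 -0.01280242]
row [-0.2 17.4 -0.1] rz 0.39 path [0.5  0.17 0.11] [0.53 0.1  0.11] [0.55 0.04 0.11]
row [-0.1 11.6 -0. ] rz 0.26 path [0.5  0.17 0.11] [0.53 0.11 0.11] [0.55 0.04 0.11]
```

```bash
python3 -m inch '[[0,4,0,0,0,0],[-0.2,10,0,0,0,0.39],[-0.2,17.4,0,0,0,0.39],[-0.2,17.4,0,0,0,0.39],[-0.2,17.4,0,0,0,0.39],[-0.2,17.4,0,0,0,0.39],[-0.2,17.4,0,0,0,0.39],[-0.2,17.4,0,0,0,0.39]]' 0.302
python3 -m inch '[[-0.2,17.4,0,0,0,0.39],[-0.2,17.4,0,0,0,0.39],[-0.2,17.4,0,0,0,0.39],[-0.2,17.4,0,0,0,0.39],[-0.2,17.4,0,0,0,0.39],[-0.2,17.4,0,0,0,0.39],[-0.2,17.4,0,0,0,0.39],[-0.2,17.4,0,0,0,0.39]]'
python3 -m inch '[[-0.2,10,0,0,0,0.39],[0,10,0,0,0,0.39],[0,0,0,0,0,0],[0,0,0,0,0,0],[0,0,0,0,0,0],[0,0,0,0,0,0],[0,0,0,0,0,0],[0,0,0,0,0,0]]'
python3 - <<'E'
from h import *
togo(.5658,-.0128,.0500,-72.5)
E
```

```text
time: 18.1
ee_pos: [0.5147, 0.1374, 0.1093]
eef_rot: [[0.934, 0.358, -0.0], [0.358, -0.934, -0.0], [-0.0, 0.0, -1.0]]
contact_force: [-0.3, 0.5, -0.5]
opening: 0.0256
gripper_force: 4.0
time: 18.9
ee_pos: [0.56, 0.0057, 0.1093]
eef_rot: [[0.952, 0.307, -0.0], [0.307, -0.952, -0.0], [-0.0, 0.0, -1.0]]
contact_force: [0.1, 0.2, 0.5]
opening: 0.0261
gripper_force: 4.0
time: 19.7
ee_pos: [0.5655, -0.0117, 0.1093]
eef_rot: [[0.956, 0.295, 0.0], [0.295, -0.956, -0.0], [-0.0, 0.0, -1.0]]
contact_force: [0.2, -0.4, -1.1]
opening: 0.0258
gripper_force: 4.0
t 19.7 tcp [ 0.5655 -0.0117  0.1093] y-dir -72.86 q6 1.11 tilt [-0.      0.0001]
world mm [  0.3  -1.1 -59.3] tool mm [-0.   1.2 59.3]
world turn 0.36  tool rz -0.36
```

```bash
python3 -m inch '[[0,1.2,4,0,0,-0.36],[0,0,8,0,0,0],[0,0,10,0,0,0],[0,0,10,0,0,0],[0,0,6,0,0,0],[0,0,3,0,0,0],[0,0,0,0,0,0],[0,0,0,0,0,0]]'
cat > tip.py <<'E'
from h import *
import sys
c=arm.get_calibration('wrist');im=arm.get_image('wrist');cv2.imwrite(f'pics/{sys.argv[1]}.png',im)
togo(.5658,-.0128,.052,-72.5)
s=arm.observe();R=np.array(s['eef_rot']);p=np.array(s['ee_pos'])
print('exp tips',proj(c,[p+R@[.0752,y,.014] for y in(-.0065,.0065)]).round(1).tolist())
a=np.radians(17.5);Y=np.array([-np.sin(a),np.cos(a),0]);C=np.array([.6376,.0096,.026])
print('exp strips',proj(c,[C+.0065*Y,C-.0065*Y]).round(1).tolist())
q=proj(c,[p+R@[.075,0,.014]])[0].astype(int);x0,y0=q[0]-45,max(q[1]-40,0)
k=im[y0:y0+80,x0:x0+90];b=cv2.cvtColor(k,cv2.COLOR_BGR2HSV)
m=(b[:,:,1]<70)&(b[:,:,2]>80)
print(x0,y0)
for r in range(0,80,2): print(y0+r,''.join('#' if v else ('g' if 40<h<90 else '.') for v,h in zip(m[r],b[r,:,0])))
E
python3 tip.py w9
```

```text
time: 20.5
ee_pos: [0.566, -0.0131, 0.0685]
eef_rot: [[0.954, 0.3, 0.0], [0.3, -0.954, -0.0], [0.0, 0.0, -1.0]]
contact_force: [0.2, -0.0, 0.3]
opening: 0.0261
gripper_force: 4.0
t 20.55 tcp [ 0.5661 -0.0131  0.0687] y-dir -72.52 q6 1.11 tilt [0.0005 0.0003]
world mm [ -0.3   0.3 -16.7] tool mm [-0.2 -0.4 16.7]
world turn 0.02  tool rz -0.02
exp tips [[302.4, 100.3], [342.2, 100.3]]
exp strips [[305.6, 103.9], [338.4, 103.9]]
277 60
60 #######################.##...#..........g#ggggggggggggggggggggggggggggggggggggggggggggggg#
62 #####g################.#####....#.......#gggggggggggggggggggggggggggggggggggggggggggggggg#
64 #######################.##..#...........#gggggggggggggggggggggggggggggggggggggggggggggggg#
66 ####################.###.##............g#gggggggggggggggggggggggggggggggggggggggggggggggg#
68 #####################.......gg...ggg...g#g#gg#gggggggggggggggggggggggggggggggggggggggggg##
70 ############################g####gggg###ggggg#ggggggggggggggggggggggggggggggggggggggggggg#
72 ##################g###g###gg####gggggggggggg#ggggggggggggggggggggggggggggggggggggggggggg##
74 ##
[... 2416 characters left out ...]
ggggggg#########gggggggggggggggg###
126 #########g####ggg##g###########gggggggggggggggggggggggggggggggg########gggggggggggggggg###
128 ##############################ggggggggggggggggggggggggggggggggg##########gggggggggg#ggg###
130 #############gg##g#############gggggggggggggggggggggggggggggggg#########ggggggggggggggg###
132 ##################gg##########ggggggggggggggggggggggggggggggggg#########ggggggggggggggg###
134 ###############g##############gg#gggggggggggggggggggggggggggggg#########gggggggggg#ggg####
136 #################g#g############ggggggggggggggggggggggggggggggg#########gggggggggggggg####
138 ###############################gggggg#g#ggggggggggggggggggggggg#########ggg#gggggg#ggg####
```

Strips (305.5,104) and (338,104) px match expectation; tips are right over them. Lower to final height.

```bash
python3 -m inch '[[-0.2,-0.4,3,0,0,0],[0,0,4,0,0,0],[0,0,4,0,0,0],[0,0,3,0,0,0],[0,0,2,0,0,0],[0,0,0,0,0,0],[0,0,0,0,0,0],[0,0,0,0,0,0]]'
python3 -m inch '[[0,0,0,0,0,0],[0,0,0,0,0,0],[0,0,0,0,0,0],[0,0,0,0,0,0],[0,0,0,0,0,0],[0,0,0,0,0,0],[0,0,0,0,0,0],[0,0,0,0,0,0]]'
python3 tip.py w10 | awk 'NR<7||NR%3==0'
```

```text
time: 21.35
ee_pos: [0.5656, -0.0128, 0.0524]
eef_rot: [[0.954, 0.3, 0.0], [0.3, -0.954, -0.0], [0.0, 0.0, -1.0]]
contact_force: [-0.6, 0.1, -0.1]
opening: 0.0257
gripper_force: 4.0
time: 22.15
ee_pos: [0.5656, -0.0128, 0.0523]
eef_rot: [[0.954, 0.3, -0.0], [0.3, -0.954, -0.0], [-0.0, 0.0, -1.0]]
contact_force: [-0.1, 0.5, -0.1]
opening: 0.0257
gripper_force: 4.0
t 22.2 tcp [ 0.5655 -0.0128  0.0523] y-dir -72.52 q6 1.11 tilt [-0.0001  0.0001]
world mm [ 0.3 -0.  -0.3] tool mm [0.2 0.1 0.3]
world turn 0.02  tool rz -0.02
exp tips [[302.3, 100.6], [342.1, 100.6]]
exp strips [[304.9, 101.3], [341.4, 101.3]]
277 61
65 ###############g#g#gg####ggg##g#ggggggggggg###gggggggggggggggggggggggggggggggggggggggggggg
71 ###############ggg#ggggggggggggggggggggggggggggggggggggggggggggggggggggggggggggggggggggggg
77 ######g####g##g#gggggggggggggggggggggggggggggggggggggggggggggggggggggggggggggggggggggggggg
83 #########ggg#gg#ggggg##############ggggggggggggggggggggggg##############gggggggggggggggggg
89 ##g####g#gg#ggggggggg##############ggggggggggggggggggggggg#############ggggggggggggggggggg
95 ##########g#ggggggggg##############ggggggggggggggggggggggg#############ggggggggggggggggggg
101 ###g###g#g##g###ggggg##############ggggggggggggggggggggggg#############ggggggggggggggggggg
107 #######g#g##ggg#gggggg#############ggggggggggggggggggggggg#############ggggggggggggggggggg
113 ##########gg#g#gggggg##############ggggggggggggggggggggggg#############ggggggggggggggggggg
119 ##########g#####gggggg#############ggggggggggggggggggggggg#############ggggggggggggggggggg
125 #############ggg#g############gggggggggggggggggggggggggg#gggggg########ggggggggggggggggggg
131 ############g###ggggg#########gggggggggggggggggggggggggggggg#gg#########gggggggggggggggggg
137 ##################g###########ggggggggggggggggggggggggggggggggg#########gggggggggggggggggg
```

```bash
python3 -c "
from station import arm
print(arm.hand_in())"
```

```text
the job is handed in; nothing more can be done
None
```

I seated the carrier in the pocket and let go of it. I then handed the job in at about 22 s with the tweezers held over the strips, points about 13 mm apart and about 1 cm above the board; the hand-in gave no pass or fail result.

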